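# Lay the walnut king down over the stop pins into its cradle

## Task

The walnut king stands upright in the cradle on the turntable with its foot at the two brass stop pins. Without gripping or lifting it, tip it with the fingertips over the pins towards the saddle and ease it down, gently all the way and never letting it drop, until it lies on its side with its neck in the cork-lined saddle. Leave the other pieces, the tools, the bottle and the tin as they are, and take the hand away.

Things in the scene. Friction and masses are not known exactly. Their poses are not given: they have to be found in the camera images.
- king: Dark walnut king, 144 mm tall, 165 to 300 g. Origin: centre of its underside; z up its axis. Foot: radius 28, 14 high; body tapers to a neck of radius 11 from 61 to 88 above the underside; collar radius 17 at 91 to 96; head flares from radius 12 (at 100) to its widest, radius 20 at 128, flat dome above, small cross to 144. Tipped about 0.5 rad over the pins it falls on by itself.
- cradle: Beech block 143 (x) x 84 x 36 mm high, fixed on the turntable. Origin: centre of its underside; z up; the king falls towards its -x. Two brass stop pins, radius 4, stand 9 mm above the block at x 0, y +18 and -18 mm. The king's axis is at x +26.5 when its foot touches both pins; it starts 1 to 5 mm behind that. The block ends at x -71.5, so the lying king's head juts out over free space.
- saddle (a point): Where the neck's axis comes to lie: in the cradle's frame x -54, y 0, z 69 mm. The saddle is a 12 mm thick upright board across the block with a 60 degree vee notch, open upwards, lined with cork; vee bottom 11 mm above the block, horns reach about 48 mm above it, the mouth is 43 mm wide.
- king_neck (a point): Point on the king's axis in the middle of its neck, 70 mm above its underside; its axes are the king's.
- king_crown (a point): Point on the king's axis at the widest part of its head (radius 20 mm), 128 mm above its underside; its axes are the king's. As the king tips it turns about the pins' top edges (near x +3, z 45 mm in the cradle's frame).
- turntable: Round varnished plywood turntable, 460 mm across, top 40 mm above the bench; locked, it does not turn. Origin: on its axis at bench level.
- queen: Bystander: pale maple queen, 126 mm tall, foot radius 26 mm, standing on the turntable; origin at the centre of its underside.
- knight: Bystander: yellow boxwood knight with a horse's head, 95 mm tall, foot radius 24 mm, standing on the turntable; origin at the centre of its underside.
- rook: Bystander: nearly black wenge rook, 74 mm tall, foot radius 24 mm, standing on the turntable; origin at the centre of its underside.
- depth_stop: Bystander: brass depth-stop collar, 32 mm across, 14 high, with a thumbscrew 33 mm out along its x, lying near the turntable's rim; origin at the centre of its underside.
- burnisher: Bystander: steel burnisher with a walnut handle, about 190 mm long along its x (handle to -x), 18 high, lying near the turntable's rim; origin under the handle's front part.
- wax_tin: Bystander: round wax tin, 86 mm across, 31 high, on the bench; origin at the centre of its underside.
- glue_bottle: Bystander: white glue bottle with orange cap, 56 mm across, 150 tall, on the bench; origin at the centre of its underside.
- sanding_block: Bystander: cork sanding block 110 x 65 x 38 mm on the bench; origin at the centre of its underside.
Not all that is in view belongs to the job. What is shaped like the king but blue or purple is not meant.

How it is judged (in metres and radians):
On the way, in this order (a step that is already met when the one before it is completed fails the run):
1. The king is part-way over, tipping on the stop pins (angle between king's own z axis and vertical between 0.6 and 1.2 rad and x of king in the frame of cradle between 0 and 0.045 m and y of king in the frame of cradle between -0.02 and 0.02 m), for 0.1 s.
2. The king lies on its side with its neck in the saddle (angle between king's own z axis and vertical between 1.44 and 1.67 rad and x of king_neck in the frame of cradle between -0.067 and -0.041 m and y of king_neck in the frame of cradle between -0.008 and 0.008 m and z of king_neck in the frame of cradle between 0.062 and 0.077 m), for 0.2 s.
At the end, for the whole second after the job is handed in: The king is at rest on its side (axis within 8 degrees of level), the middle of its neck in the saddle within about 13 mm lengthways and 8 mm sideways and in height; every bystander within 15 mm of where it stood (all of step 2 and linear speed of king below 0.02 m/s and angular speed of king below 0.2 rad/s and distance of each of queen, knight, rook, depth_stop, burnisher, wax_tin, glue_bottle, sanding_block from where it was at the start of the episode below 0.015 m); the robot touches nothing.
It fails at once if The king dropped or was swung: it turned faster than 3.5 rad/s (a free fall reaches about 10) (angular speed of king above 3.5 rad/s).
It fails at once if The king was pinched or pressed hard: over 15 N between the fingers and it (contact force between the fingers and king above 15 N).
It fails at once if The king was lifted off the cradle (about 15 mm) (z of king in the frame of cradle above 0.085 m or (angle between king's own z axis and vertical below 0.3 rad and z of king in the frame of cradle above 0.052 m)).
It fails at once if The king's foot was carried or pushed 30 mm or more away from the stop pins (x of king in the frame of cradle above 0.06 m or x of king in the frame of cradle below -0.025 m or y of king in the frame of cradle above 0.03 m or y of king in the frame of cradle below -0.03 m).
It fails at once if Another piece, tool, bottle or tin was moved by more than 15 mm (distance of any of queen, knight, rook, depth_stop, burnisher, wax_tin, glue_bottle, sanding_block from where it was at the start of the episode above 0.015 m).
It also fails if it takes over 51 s, if anything falls off the work surface, if the arm or the gripper's body presses on something with over 40 N, if the wrist force passes 120 N, or if a joint passes its speed limit or range.

## Robot

A 7-joint arm with a two-finger parallel gripper is mounted at the origin on the work surface. World frame = base frame: x ahead of the robot, y to its left, z up, the work surface at z = 0. Lengths are in mm, angles in rad, forces in N, time in s.
With the tool pointing down it reaches from about 400 to 875 mm from the base axis. Payload 4.4 kg.
Tool frame: the origin (TCP) lies midway between the tips of the shut fingers; the grasp point (between the pads) lies ctrl.grip_depth behind it (ctrl.grip_depth is the distance from the TCP to the grasp point, in mm); z points along the fingers, y is the line along which they close (so a half turn about z gives the same grasp; the last joint's range is limited). The gripper opens to 85 mm and grips with 20 to 120 N. Pads are 22 mm wide; open, the fingers measure 114 mm over their backs; the gripper's body (76 mm by 85 mm) begins 54 mm behind the grasp point. The pads swing forward as they close: fully open they stand 13 mm farther back than shut.
Start: joints at [1.142, 0.628, 0.038, 1.517, -0.027, 0.996, -0.02], TCP at [230.709, -607.693, 231.313] pointing down, gripper open.
Joint ranges: [-3.06, 3.06], [-0.37, 2.12], [-1.25, 1.32], [0.18, 2.47], [-1.1, 4.24], [0.23, 1.98], [-2.94, 2.94]. Speed limits (rad/s): [2.57, 2.57, 3.14, 3.14, 3.14, 3.14, 3.14].

## Interface

Orientations are given as [roll, pitch, yaw] about the fixed x, y, z axes, in that order (R = Rz(yaw) Ry(pitch) Rx(roll)).
In Python, from cell import ctrl gives the robot as it stands.
- The arm moves only by the tool carry_out, never from a script. Its argument "deltas" is one flat list of numbers, 7 for each row, row after row: the turn, a rotation vector about the tool's x, y, z in degrees, then the shift along the tool's x, y, z in m, then the closure, from -1 (fully open) to 1 (shut). In form: [wx, wy, wz, dx, dy, dz, claw, wx, wy, wz, dx, dy, dz, claw, ...]. A call has 1 to 12 rows; each row shifts and turns the commanded pose from where the row before left it, along the tool's axes as they then stand; what a row does not reach is not made up. A row lasts 1/8 s, in which the tool goes at most 62.5 mm and 10.7 degrees, less where a joint would pass 70% of its speed; a pose out of reach is approached as far as the arm can. A call with a gripper value outside its range is refused whole. The fingers move at their own pace and stop on an object; the grip force is fixed at half the most. Time passes only in rows, so rows that do not move let the fingers close. It gives the time, the measured TCP pose, the force, the opening and the grip force at its end, in the units of the state.
- ctrl.read_state(): the state, without advancing time (a new reading comes with each control period).
- ctrl.get_image(name): name is "scene" or "top"; returns the picture (400x640x3 uint8, red, green, blue); there is no depth.
- ctrl.calibration(name): a dict with "mtx" (3x3 intrinsics, pixels), "R" (3x3) and "t" (3): a world point X has camera coordinates R X + t. Camera axes: x right, y down, z forward; pixel columns grow to the right and rows downward; lengths in mm; the calibration is good to about 2 mm. A picture is of the moment at which its call begins. calibration takes no time and is no camera call.
- ctrl.finish_job(): hands the job in; it is judged then, once.
The state is a dict: "clock": time; "qpos": joint angles; "qd": joint speeds; "tau": joint torques, N m; "eef_pos": TCP position; "tool_rot": TCP orientation; "force": force on the tool from outside, world axes, zero at the start; "torque": the same for the moment, N m; "width": finger opening in mm; "gripper_force": force on a finger pad.
Only numpy, scipy, OpenCV 4.12 (cv2) and the standard library are available. Lean on these libraries where they do the work, as an engineer would, in place of code of your own. Each camera call takes 0.05 s, during which the arm holds its last target. There are 200 camera calls.

## Working session

There is one attempt and no reset: what is moved stays moved. The work goes in short steps, Python scripts to look and compute and a tool call to move; the robot and the scene stay as the last step left them, time stands still between calls to the robot, and variables do not carry over. Pictures are saved under pics/ and viewed, at most 11 in all, crops included, and the job is handed in when it is done.

Besides the shell and the picture viewer there is one more tool, called after "Emit:" in YAML: its name, and indented under it one key for each argument. carry_out: Moves the arm, as the interface text tells. Its arguments: {"type":"object","properties":{"deltas":{"type":"array"}},"required":["deltas"]}

```bash
mkdir -p pics; ls
python3 - <<'E'
from cell import ctrl
import cv2,numpy as np
s=ctrl.read_state()
for k,v in s.items(): print(k,np.round(v,3).tolist())
print(ctrl.grip_depth)
for n in("scene","top"):
    cv2.imwrite(f"pics/{n}0.png",ctrl.get_image(n)[:,:,::-1])
    c=ctrl.calibration(n);print(n,np.round(c["mtx"],1).tolist(),np.round(-np.array(c["R"]).T@c["t"]).tolist())
E
```

```text
pics
clock 0.0
qpos [1.142, 0.629, 0.038, 1.518, -0.027, 0.996, -0.02]
qd [-0.0, 0.0, -0.0, -0.001, -0.0, 0.0, -0.001]
tau [0.0, -56.34, 1.227, -19.345, 0.011, 0.011, 0.0]
eef_pos [230.49, -607.095, 230.4]
tool_rot [-3.14, 0.0, 0.363]
force [1.21, -0.269, -0.607]
torque [0.06, -0.003, 0.068]
gripper_force 0.0
width 85.48
18.700000000000003
scene [[366.0, 0.0, 326.6], [0.0, 366.0, 196.3], [0.0, 0.0, 1.0]] [949.0, -665.0, 1028.0]
top [[472.2, 0.0, 315.0], [0.0, 472.2, 200.5], [0.0, 0.0, 1.0]] [463.0, 7.0, 1297.0]
```

View pics/scene0.png

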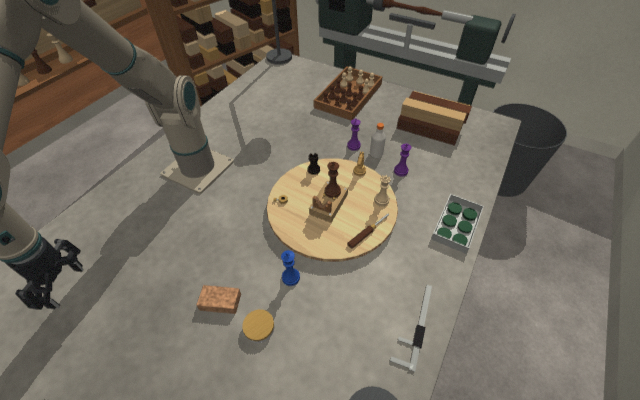

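View pics/top0.png

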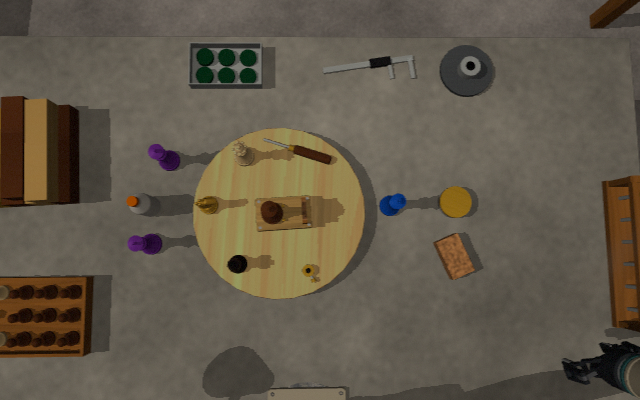

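The top view shows the cradle at about (284,213) and the king's head at (270,212), with the saddle on the image right, which is towards world -y. Next I'll zoom in.

Run:
```python
import cv2,numpy as np
a=cv2.imread("pics/top0.png")[185:240,240:325];b=cv2.imread("pics/scene0.png")[150:230,295:365]
a=cv2.resize(a,None,fx=7,fy=7,interpolation=cv2.INTER_CUBIC);b=cv2.resize(b,None,fx=7,fy=7,interpolation=cv2.INTER_CUBIC)
cv2.imwrite("pics/ca.png",a);cv2.imwrite("pics/cb.png",b)
```

```text
(no output)
```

View pics/ca.png

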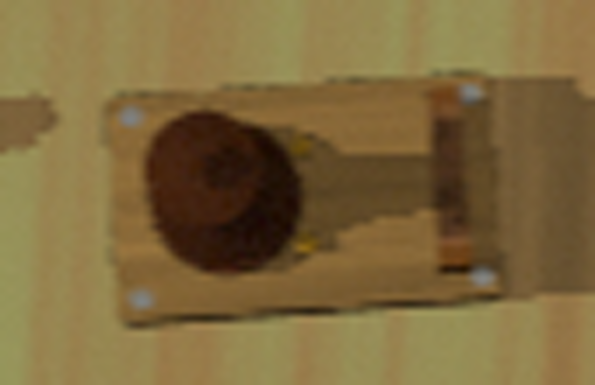

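View pics/cb.png

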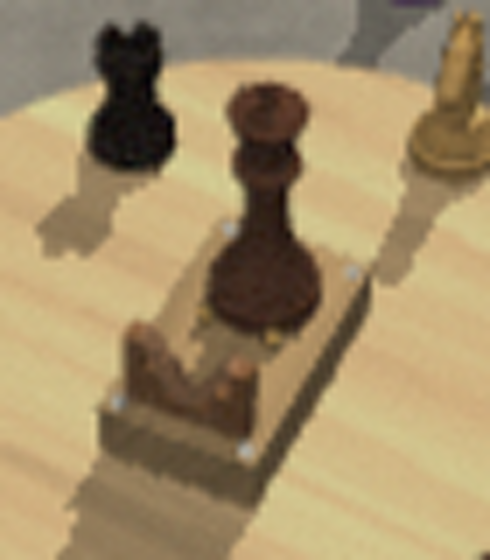

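The top crop shows four cradle screws at (130,116), (470,92), (483,276) and (141,298), and brass pins at (302,146) and (305,246). The king's crown is at about (222,168), and the saddle is on the right. The scene crop agrees, with screws at (229,228), (352,271), (246,450) and (118,400).

```bash
cat > h.py <<'E'
from cell import ctrl
import numpy as np
from scipy.spatial.transform import Rotation as Ro
def ray(n,p):
    c=ctrl.calibration(n);R=np.array(c["R"]);o=-R.T@c["t"];d=R.T@np.linalg.solve(c["mtx"],[*p,1]);return o,d
def onz(n,p,z):
    o,d=ray(n,p);return o+d*(z-o[2])/d[2]
def two(p,q):
    (o,d),(e,f)=ray("top",p),ray("scene",q)
    s=np.linalg.lstsq(np.c_[d,-f],e-o,rcond=None)[0];return (o+d*s[0]+e+f*s[1])/2
E
python3 - <<'E'
from h import *
T=lambda u:(240+(u[0]+.5)/7-.5,185+(u[1]+.5)/7-.5)
S=lambda u:(295+(u[0]+.5)/7-.5,150+(u[1]+.5)/7-.5)
ts=[(130,116),(141,298),(483,276),(470,92)]; ss=[(352,271),(229,228),(118,400),(246,450)]
P=[]
for a,b in zip(ts,ss):
    p=onz("top",T(a),76);P.append(p);print(p.round(1),onz("scene",S(b),76).round(1),two(T(a),S(b)).round(1))
P=np.array(P);print("c",P.mean(0).round(1));Q=np.array([onz("scene",S(b),76) for b in ss]);print(Q.mean(0).round(1))
ax=(P[0]+P[1]-P[2]-P[3])/2;ay=P[0]-P[1]+P[3]-P[2];print("+x dir",np.arctan2(ax[1],ax[0]), np.arctan2(-ay[0],ay[1]),np.linalg.norm(ax),np.linalg.norm(ay)/2)
ax=(Q[0]+Q[1]-Q[2]-Q[3])/2;print(np.arctan2(ax[1],ax[0]))
for u in[(302,146),(305,246)]:print("pin",onz("top",T(u),85).round(1))
print("crown",onz("top",T((208,166)),76+130).round(1), onz("scene",S((267,112)),206).round(1),"foot",onz("top",T((232,198)),88).round(1))
print("rook top",onz("top",(237,263),114).round(1),"knight",onz("top",(206,205),90).round(1),"queen",onz("top",(242,152),110).round(1),"burn",onz("top",(268,141),50).round(1),onz("top",(330,160),50).round(1),"ds",onz("top",(309,270),50).round(1),"blue",onz("top",(393,205),80).round(1))
E
```

```text
[591.5 121.8  76. ] [590.2 125.   76. ] [591.3 121.7  79.7]
[524.1 117.5  76. ] [521.9 121.   76. ] [523.9 117.1  80.6]
[531.3  -8.5  76. ] [529.7  -4.1  76. ] [531.5  -8.1  81.2]
[599.7  -4.1  76. ] [598.1  -1.2  76. ] [599.4  -4.   79.9]
c [561.7  56.7  76. ]
[560.   60.2  76. ]
+x dir 1.6322492019180554 -1.5068800644936708 126.20904764103365 68.0572097482664
1.6336755975845043
pin [579.1  57.9  85. ]
pin [542.3  56.8  85. ]
crown [561.1  83.8 206. ] [560.4  86.1 206. ] foot [559.8  83.4  88. ]
rook top [433.9 169.8 114. ] knight [580.9 253.2  90. ] queen [713.9 160.2 110. ] burn [756.4  98.6  50. ] [704.1 -67.5  50. ] ds [412.5  -9.1  50. ] blue [ 579.  -228.3   80. ]
```

The cradle centre is at about (561,58), and its +x' has a yaw of 1.633, so the king falls towards world -y. My plan:
- Straddle the head loosely with the two fingers lying in the tipping plane.
- Push with the rear finger and catch with the front one.
- Swing the hand about the pins.

First I move over and check that the tilt is reachable.

Emit:
carry_out:
  deltas: [0, 0, 8.6, 0, 0, -0.05, -0.22, 0, 0, 8.65, 0, 0, -0.05, -0.22, 0, 0, 0, 0.034, -0.046, 0, -0.22, 0, 0, 0, 0.034, -0.046, 0, -0.22, 0, 0, 0, 0.034, -0.046, 0, -0.22, 0, 0, 0, 0.034, -0.046, 0, -0.22, 0, 0, 0, 0.034, -0.046, 0, -0.22, 0, 0, 0, 0.034, -0.046, 0, -0.22, 0, 0, 0, 0.034, -0.046, 0, -0.22, 0, 0, 0, 0.034, -0.046, 0, -0.22, 0, 0, 0, 0.034, -0.046, 0, -0.22, 0, 0, 0, 0.034, -0.046, 0, -0.22]

```text
clock: 1.6
eef_pos: [542.3, -126.0, 331.1]
tool_rot: [3.142, 0.0, 0.062]
force: [0.3, -0.7, 0.0]
width: 52.2
gripper_force: 0.0
```

Emit:
carry_out:
  deltas: [10, 0, 0, 0, 0, 0, -0.22, 10, 0, 0, 0, 0, 0, -0.22, 10, 0, 0, 0, 0, 0, -0.22, 10, 0, 0, 0, 0, 0, -0.22, 10, 0, 0, 0, 0, 0, -0.22, 10, 0, 0, 0, 0, 0, -0.22, 5, 0, 0, 0, 0, 0, -0.22, 0, 0, 0, 0, 0, 0, -0.22]

```text
clock: 2.6
eef_pos: [541.1, -128.8, 328.8]
tool_rot: [-2.005, 0.004, 0.059]
force: [0.2, -0.2, -0.4]
width: 51.9
gripper_force: 0.0
```

Run:
```python
from h import *
s=ctrl.read_state()
for k in("clock","qpos","eef_pos","tool_rot","width"): print(k,np.round(s[k],3).tolist())
print(Ro.from_euler("xyz",s["tool_rot"]).as_matrix().round(3))
```

```text
clock 2.6
qpos [0.76, 0.845, -0.243, 1.394, -0.687, 1.682, -0.78]
eef_pos [541.057, -128.804, 328.777]
tool_rot [-2.005, 0.004, 0.059]
width 51.916
[[ 0.998  0.021 -0.056]
 [ 0.059 -0.42   0.905]
 [-0.004 -0.907 -0.421]]
```

Emit:
carry_out:
  deltas: [0, 0, 0, 0.006, 0.031, 0.0325, -0.22, 0, 0, 0, 0.006, 0.031, 0.0325, -0.22, 0, 0, 0, 0.006, 0.031, 0.0325, -0.22, 0, 0, 0, 0.006, 0.031, 0.0325, -0.22, 0, 0, 0, 0.006, 0.031, 0.0325, -0.22, 0, 0, 0, 0, 0, 0, -0.22]

```text
clock: 3.35
eef_pos: [565.6, -41.6, 121.4]
tool_rot: [-2.005, 0.003, 0.066]
force: [-0.4, -0.3, 0.7]
width: 52.0
gripper_force: 0.0
```

Run:
```python
from h import *
import cv2
s=ctrl.read_state()
for k in("clock","qpos","eef_pos","tool_rot","force"): print(k,np.round(s[k],3).tolist())
cv2.imwrite("pics/s1.png",ctrl.get_image("scene")[:,:,::-1])
```

```text
clock 3.35
qpos [0.651, 1.095, -0.259, 1.523, -0.712, 1.331, -0.584]
eef_pos [565.626, -41.645, 121.352]
tool_rot [-2.005, 0.003, 0.066]
force [-0.439, -0.262, 0.723]
```

View pics/s1.png

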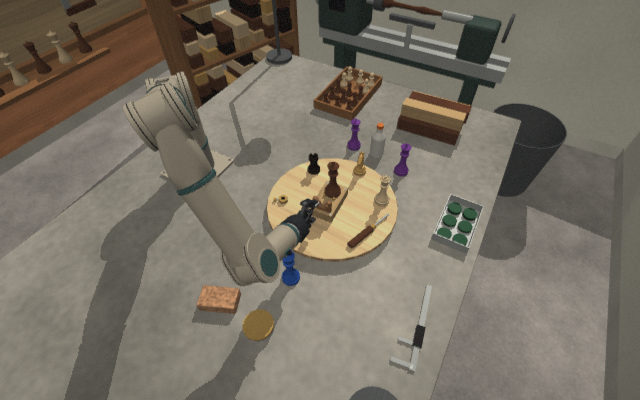

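The picture shows the hand tilted 65° at about (300,222) in front of the saddle, clear of the blue king at (290,268), so the end pose is reachable. I'll back out and go above the king.

Emit:
carry_out:
  deltas: [0, 0, 0, -0.006, -0.031, -0.0325, -0.62, 0, 0, 0, -0.006, -0.031, -0.0325, -0.62, 0, 0, 0, -0.006, -0.031, -0.0325, -0.62, 0, 0, 0, -0.006, -0.031, -0.0325, -0.62, 0, 0, 0, -0.006, -0.031, -0.0325, -0.62, -10, 0, 0, 0, 0, 0, -0.62, -10, 0, 0, 0, 0, 0, -0.62, -10, 0, 0, 0, 0, 0, -0.62, -10, 0, 0, 0, 0, 0, -0.62, -10, 0, 0, 0, 0, 0, -0.62, -10, 0, 0, 0, 0, 0, -0.62, -5, 0, 0, 0, 0, 0, -0.62]

```text
clock: 4.9
eef_pos: [542.1, -125.7, 336.0]
tool_rot: [3.138, -0.007, 0.064]
force: [-0.3, -0.6, 0.6]
width: 69.2
gripper_force: 0.0
```

Emit:
carry_out:
  deltas: [0, 0, 0, 0.0064, -0.0426, 0, -0.62, 0, 0, 0, 0.0064, -0.0426, 0, -0.62, 0, 0, 0, 0.0064, -0.0426, 0, -0.62, 0, 0, 0, 0.0064, -0.0426, 0, -0.62, 0, 0, 0, 0.0064, -0.0426, 0, -0.62, 0, 0, 0, 0, 0, 0, -0.62, 0, 0, 0, 0, 0, 0, -0.62]

```text
clock: 5.78
eef_pos: [560.5, 86.0, 333.6]
tool_rot: [3.141, -0.003, 0.06]
force: [0.5, -0.9, -0.1]
width: 69.2
gripper_force: 0.0
```

Emit:
carry_out:
  deltas: [0, 0, 0, 0, 0, 0.025, -0.62, 0, 0, 0, 0, 0, 0.025, -0.62, 0, 0, 0, 0, 0, 0.025, -0.62, 0, 0, 0, 0, 0, 0.025, -0.62, 0, 0, 0, 0, 0, 0.025, -0.62, 0, 0, 0, 0, 0, 0.025, -0.62, 0, 0, 0, 0, 0, 0, -0.3, 0, 0, 0, 0, 0, 0, -0.3]

```text
clock: 6.78
eef_pos: [561.4, 86.0, 182.8]
tool_rot: [3.141, -0.002, 0.06]
force: [0.3, 0.3, 0.7]
width: 55.2
gripper_force: 0.0
```

Run:
```python
from h import *
import cv2
s=ctrl.read_state()
for k in("clock","eef_pos","tool_rot","force","width","gripper_force"): print(k,np.round(s[k],3).tolist())
a=ctrl.get_image("scene")[120:230,280:400,::-1]
cv2.imwrite("pics/s2.png",cv2.resize(a,None,fx=5,fy=5,interpolation=cv2.INTER_CUBIC))
```

```text
clock 6.775
eef_pos [561.399, 85.979, 182.829]
tool_rot [3.141, -0.002, 0.06]
force [0.338, 0.277, 0.65]
width 55.219
gripper_force 0.0
```

View pics/s2.png

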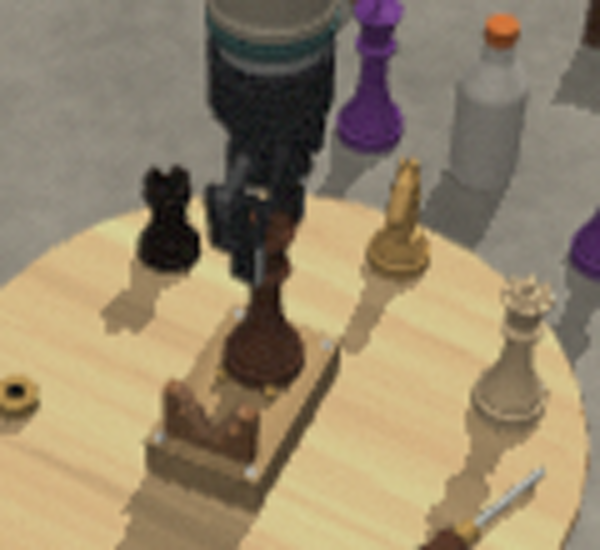

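The picture shows the king upright between the fingers, with its head at about (275,232) in the crop. Now I narrow the gap and swing the hand about the pins.

Emit:
carry_out:
  deltas: [0, 0, 0, 0, 0, 0, -0.13, 0, 0, 0, 0, 0, 0, -0.13, 2, 0, 0, 0, 0.0034, -0.0009, -0.13, 2, 0, 0, 0, 0.0034, -0.0009, -0.13, 2, 0, 0, 0, 0.0034, -0.0009, -0.13, 2, 0, 0, 0, 0.0034, -0.0009, -0.13, 2, 0, 0, 0, 0.0034, -0.0009, -0.13, 2, 0, 0, 0, 0.0034, -0.0009, -0.13]

```text
clock: 7.82
eef_pos: [561.9, 66.3, 185.2]
tool_rot: [-2.931, -0.0, 0.062]
force: [-0.4, 0.0, 0.5]
width: 48.1
gripper_force: 0.1
```

```bash
cat > st.py <<'E'
from h import *
def st():
    s=ctrl.read_state();p=np.array(s["eef_pos"]);C=np.array([561,57.5,40]);u=np.array([-.062,.998,0])
    d=p-C;M=Ro.from_euler("xyz",s["tool_rot"]).as_matrix();phi=np.arctan2(M[:,2]@u,-M[2,2])
    x,z=d@u,d[2];a=np.arctan2(97.8,25.5)+phi
    print("t",round(s["clock"],2),"phi deg",np.degrees(phi).round(1),"x'z'",round(x,1),round(z,1),"ideal",(3+101.1*np.cos(a)).round(1),(45+101.1*np.sin(a)).round(1),"y'",round(float(-d[0]*.998-d[1]*.062),1),"F",np.round(s["force"],1),"w",round(s["width"],1),s["gripper_force"])
E
python3 -c "from st import *;st()"
```

```text
t 7.83 phi deg 12.1 x'z' 8.7 145.2 ideal 7.5 146.0 y' -1.4 F [-0.4  0.   0.5] w 48.1 0.10613285237923265
```

Emit:
carry_out:
  deltas: [2, 0, 0, 0, 0.0034, -0.0009, -0.13, 2, 0, 0, 0, 0.0034, -0.0009, -0.13, 2, 0, 0, 0, 0.0034, -0.0009, -0.13, 2, 0, 0, 0, 0.0034, -0.0009, -0.13, 2, 0, 0, 0, 0.0034, -0.0009, -0.13, 2, 0, 0, 0, 0.0034, -0.0009, -0.13]

```text
clock: 8.57
eef_pos: [563.2, 45.1, 184.4]
tool_rot: [-2.722, -0.001, 0.062]
force: [-0.5, -0.7, 0.7]
width: 48.3
gripper_force: 0.1
```

Run:
```python
from st import *
import cv2
st()
a=ctrl.get_image("scene")[120:230,280:400,::-1]
cv2.imwrite("pics/s3.png",cv2.resize(a,None,fx=5,fy=5,interpolation=cv2.INTER_CUBIC))
```

```text
t 8.57 phi deg 24.0 x'z' -12.5 144.4 ideal -13.6 144.7 y' -1.5 F [-0.5 -0.7  0.7] w 48.3 0.09450570942135528
```

View pics/s3.png

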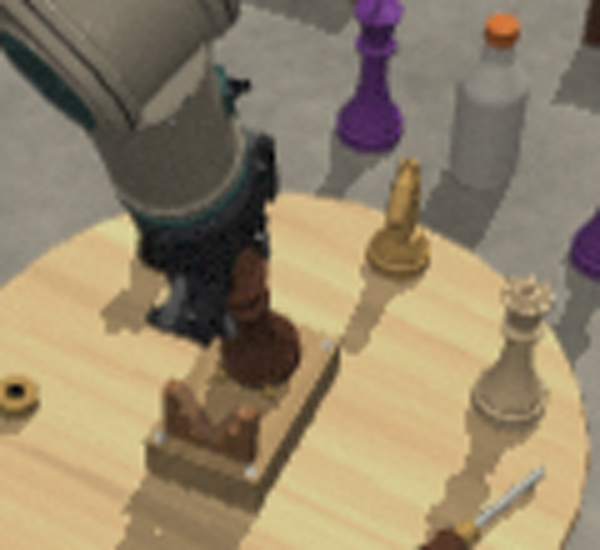

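The king is tilting with the hand, its foot at the pins at about (262,352) in the crop. I'll continue.

Emit:
carry_out:
  deltas: [1.5, 0, 0, 0, 0.0026, -0.0006, -0.13, 1.5, 0, 0, 0, 0.0026, -0.0006, -0.13, 1.5, 0, 0, 0, 0.0026, -0.0006, -0.13, 1.5, 0, 0, 0, 0.0026, -0.0006, -0.13, 1.5, 0, 0, 0, 0.0026, -0.0006, -0.13, 1.5, 0, 0, 0, 0.0026, -0.0006, -0.13, 1.5, 0, 0, 0, 0.0026, -0.0006, -0.13, 1.5, 0, 0, 0, 0.0026, -0.0006, -0.13, 1.5, 0, 0, 0, 0.0026, -0.0006, -0.13, 1.5, 0, 0, 0, 0.0026, -0.0006, -0.13, 1.5, 0, 0, 0, 0.0026, -0.0006, -0.13, 1.5, 0, 0, 0, 0.0026, -0.0006, -0.13]

```text
clock: 10.12
eef_pos: [565.0, 15.0, 173.5]
tool_rot: [-2.407, -0.0, 0.062]
force: [0.6, -0.1, 0.9]
width: 48.5
gripper_force: 0.1
```

```bash
python3 -c "from st import *;st()"
```

```text
t 10.12 phi deg 42.1 x'z' -42.7 133.5 ideal -43.7 134.7 y' -1.3 F [ 0.6 -0.1  0.9] w 48.5 0.05781253959867172
```

Emit:
carry_out:
  deltas: [2, 0, 0, 0, 0.0034, -0.0009, -0.13, 2, 0, 0, 0, 0.0034, -0.0009, -0.13, 2, 0, 0, 0, 0.0034, -0.0009, -0.13, 2, 0, 0, 0, 0.0034, -0.0009, -0.13, 2, 0, 0, 0, 0.0034, -0.0009, -0.13, 2, 0, 0, 0, 0.0034, -0.0009, -0.13, 2, 0, 0, 0, 0.0034, -0.0009, -0.13, 2, 0, 0, 0, 0.0034, -0.0009, -0.13, 2, 0, 0, 0, 0.0034, -0.0009, -0.13, 2, 0, 0, 0, 0.0034, -0.0009, -0.13, 2, 0, 0, 0, 0.0034, -0.0009, -0.13]

```text
clock: 11.5
eef_pos: [566.9, -15.6, 150.2]
tool_rot: [-2.022, -0.0, 0.062]
force: [-0.6, -0.4, -1.0]
width: 48.5
gripper_force: 0.2
```

Run:
```python
from st import *
import cv2
st();print(ctrl.read_state()["qpos"])
a=ctrl.get_image("scene")[150:290,230:400,::-1]
cv2.imwrite("pics/s4.png",cv2.resize(a,None,fx=4,fy=4,interpolation=cv2.INTER_CUBIC))
```

```text
t 11.5 phi deg 64.1 x'z' -73.3 110.2 ideal -73.9 110.6 y' -1.3 F [-0.6 -0.4 -1. ] w 48.5 0.18297639093361795
[ 0.78699844  1.08873561 -0.57475673  1.57268008 -0.5212163   1.1738474
 -0.80363708]
```

View pics/s4.png

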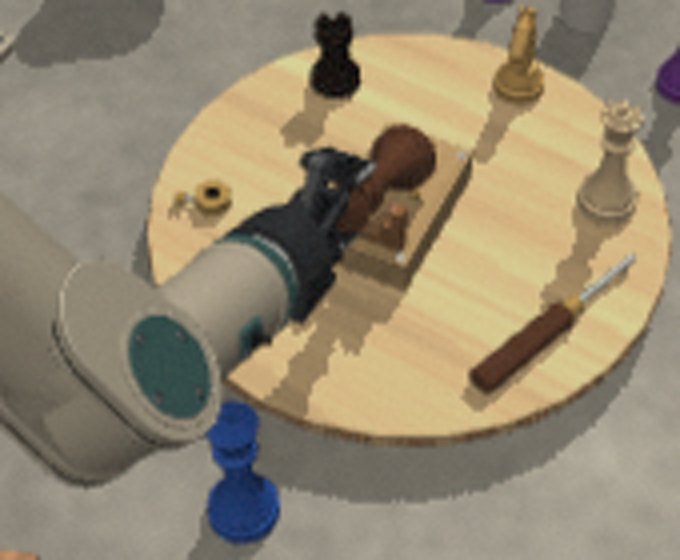

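The king now rests on the front finger at about 65°. The neck is above the vee at about (365,205) in the crop, and the wrist clears the blue king. For the last part I lower the hand along the arc and reduce the tilt a little, to stay above the blue piece.

Emit:
carry_out:
  deltas: [-0.2, 0, 0, 0, 0.0029, -0.0003, -0.13, -0.2, 0, 0, 0, 0.0029, -0.0003, -0.13, -0.2, 0, 0, 0, 0.0029, -0.0003, -0.13, -0.2, 0, 0, 0, 0.0029, -0.0002, -0.13, -0.2, 0, 0, 0, 0.0029, -0.0002, -0.13, -0.2, 0, 0, 0, 0.0029, -0.0002, -0.13, -0.2, 0, 0, 0, 0.0029, 0.0002, -0.15, -0.2, 0, 0, 0, 0.0029, 0.0002, -0.17, -0.2, 0, 0, 0, 0.0029, 0.0002, -0.19, -0.2, 0, 0, 0, 0.0029, 0.0002, -0.2]

```text
clock: 12.8
eef_pos: [567.7, -29.2, 124.6]
tool_rot: [-2.06, 0.0, 0.062]
force: [0.7, 0.3, 0.8]
width: 51.5
gripper_force: 0.2
```

Run:
```python
from st import *
import cv2
st()
a=ctrl.get_image("scene")[150:290,230:400,::-1]
cv2.imwrite("pics/s5.png",cv2.resize(a,None,fx=4,fy=4,interpolation=cv2.INTER_CUBIC))
```

```text
t 12.8 phi deg 62.0 x'z' -86.9 84.6 ideal -71.4 113.5 y' -1.3 F [0.7 0.3 0.8] w 51.5 0.21063433145172894
```

View pics/s5.png

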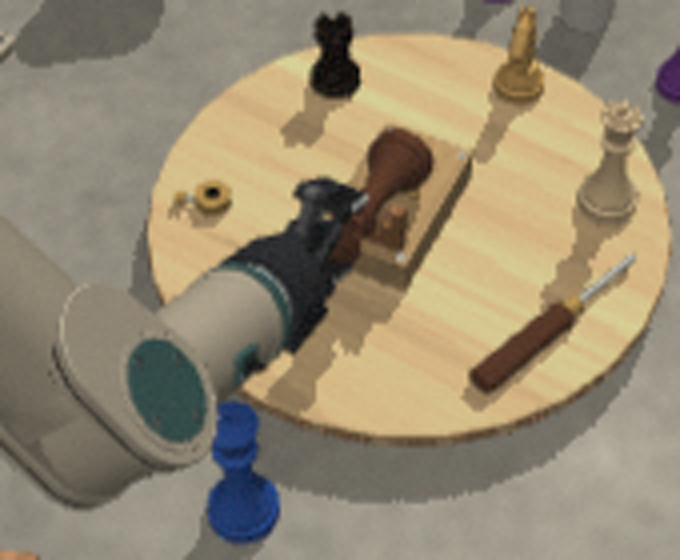

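The king is at about 80° and still on the finger, the neck entering the notch at about (375,215). I continue slowly.

Emit:
carry_out:
  deltas: [-0.2, 0, 0, 0, 0.0025, 0.0004, -0.22, -0.2, 0, 0, 0, 0.0025, 0.0005, -0.22, -0.2, 0, 0, 0, 0.0025, 0.0006, -0.22, -0.2, 0, 0, 0, 0.0025, 0.0007, -0.22, -0.2, 0, 0, 0, 0.0025, 0.0007, -0.22, -0.2, 0, 0, 0, 0.0025, 0.0007, -0.22, 0, 0, 0, 0, 0.0025, 0.0007, -0.22, 0, 0, 0, 0, 0.0025, 0.0007, -0.22, 0, 0, 0, 0, 0.0025, 0.0007, -0.22, 0, 0, 0, 0, 0.0025, 0.0007, -0.22]

```text
clock: 14.1
eef_pos: [568.1, -35.5, 100.1]
tool_rot: [-2.08, -0.0, 0.062]
force: [-0.2, -2.6, 3.5]
width: 51.7
gripper_force: 1.7
```

```bash
python3 -c "from st import *;st()"
```

```text
t 14.1 phi deg 60.8 x'z' -93.2 60.1 ideal -70.0 114.9 y' -1.4 F [-0.2 -2.6  3.5] w 51.7 1.6899814950011205
```

A reaction of about 4 N appeared: the king is probably down and the upper fingertip is touching it. I'll open the fingers to free it, then look.

Emit:
carry_out:
  deltas: [0, 0, 0, 0, -0.001, -0.001, -0.3, 0, 0, 0, 0, -0.001, -0.001, -0.4, 0, 0, 0, 0, 0, -0.001, -0.5, 0, 0, 0, 0, 0, -0.001, -0.6]

```text
clock: 14.6
eef_pos: [568.2, -38.1, 103.6]
tool_rot: [-2.081, -0.0, 0.062]
force: [0.5, 0.1, -0.8]
width: 68.3
gripper_force: 0.0
```

Run:
```python
from st import *
import cv2
st()
a=ctrl.get_image("scene")[150:290,230:400,::-1];b=ctrl.get_image("top")[160:300,240:410,::-1]
cv2.imwrite("pics/s6.png",np.vstack([cv2.resize(i,(486,400),interpolation=cv2.INTER_CUBIC)[70:350] for i in(a,b)]))
```

```text
t 14.6 phi deg 60.8 x'z' -95.9 63.6 ideal -69.9 115.0 y' -1.3 F [ 0.5  0.1 -0.8] w 68.3 0.0
```

View pics/s6.png

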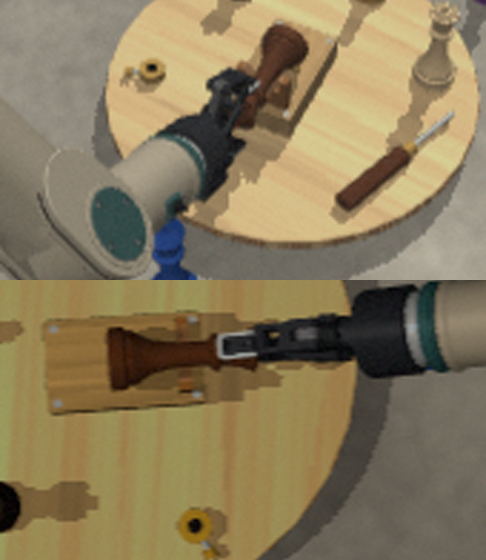

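The king lies in the saddle with the neck centred in the notch at about (190,350), and there is no contact force. I back straight out along the fingers.

Emit:
carry_out:
  deltas: [0, 0, 0, 0, 0, -0.006, -0.6, 0, 0, 0, 0, 0, -0.012, -0.6, 0, 0, 0, 0, 0, -0.015, -0.6, 0, 0, 0, 0, 0, -0.015, -0.6, 0, 0, 0, 0, 0, -0.02, -0.6, 0, 0, 0, 0, 0, -0.025, -0.6, 0, 0, 0, 0, 0, -0.03, -0.6, 0, 0, 0, 0, 0, -0.03, -0.6, 0, 0, 0, 0, 0, 0, -0.6, 0, 0, 0, 0, 0, 0, -0.6]

```text
clock: 15.95
eef_pos: [576.1, -170.7, 178.1]
tool_rot: [-2.08, 0.0, 0.062]
force: [-0.7, 0.1, -0.5]
width: 68.0
gripper_force: 0.0
```

Run:
```python
from st import *
import cv2
st()
a=ctrl.get_image("scene")[150:290,230:400,::-1];b=ctrl.get_image("top")[160:300,240:410,::-1]
cv2.imwrite("pics/s7.png",np.vstack([cv2.resize(i,(486,400),interpolation=cv2.INTER_CUBIC)[0:295] for i in(a,b)]))
```

```text
t 15.95 phi deg 60.8 x'z' -228.7 138.1 ideal -70.0 114.9 y' -0.9 F [-0.7  0.1 -0.5] w 68.0 0.0
```

View pics/s7.png

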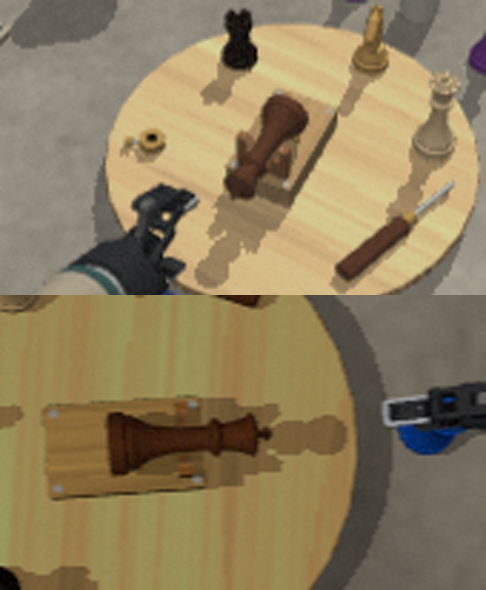

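The king lies in the saddle with its neck in the vee, and the bystanders stand as before. The hand is close above the blue piece, so I raise it and check the king's position in numbers.

Emit:
carry_out:
  deltas: [0, 0, 0, 0, -0.03, -0.02, -0.6, 0, 0, 0, 0, -0.03, -0.02, -0.6, 0, 0, 0, 0, -0.03, -0.02, -0.6, 0, 0, 0, 0, 0, 0, -0.6, 0, 0, 0, 0, 0, 0, -0.6]

```text
clock: 16.68
eef_pos: [576.5, -179.1, 285.2]
tool_rot: [-2.08, 0.001, 0.063]
force: [-0.0, 0.4, 0.0]
width: 68.2
gripper_force: 0.0
```

Run:
```python
from st import *
st()
C=np.array([561,57.5,40]);u=np.array([-.062,.998,0]);v=np.array([-.998,-.062,0])
f=400/140
for n,p,z in(("foot edge top",(109,(442-295)),130),("collar",(215,(438-295)),112),("neck",(190,(436-295)),115),("cross tip",(271,(433-295)),109)):
    q=onz("top",(240+p[0]/f,160+p[1]/f),z)-C;print(n,(q@u).round(1),(q@v).round(1))
```

```text
t 16.68 phi deg 60.8 x'z' -237.1 245.2 ideal -70.0 115.0 y' -0.8 F [-0.   0.4  0. ] w 68.2 0.0
foot edge top 9.8 0.5
collar -82.6 1.8
neck -60.7 -1.2
cross tip -132.5 0.5
```

The neck is at about x' -57 ± 3 and y' ≈ 0, inside the tolerance, and the hand is clear.

```bash
python3 -c "
from cell import ctrl
print(ctrl.finish_job())"
```

```text
the job is handed in; nothing more can be done
None
```

The king was eased over the pins onto its side and lies with its neck in the saddle; the hand is clear, the other pieces look unmoved in the last pictures, and the job is handed in (no verdict was returned).

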